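# Lock the glaze-oxide chest

## Task

Lock the wide grey chest on the potter's bench: it has two open padlocks on its front edge, and each one's raised shackle has to be pushed straight down into its brass body until it clicks and stays down. Leave the padlock of the narrow grey box next to it open, because that box is still in use.

Things in the scene. Friction and masses are not known exactly. Their poses are not given: they have to be found in the camera images.
- chest_left_top (a point): Top of the padlock shackle's bow at the left end (seen from the robot) of the wide chest's front, mid-way between the legs; moves with the shackle. Open: 134.5 mm above the bench. It slides straight down 16.5 mm to a stop against a light spring; a hidden pawl gives way at about 11 N, 6 to 10 mm down. Let go, it then stays at about 119 mm; pushed less far, it springs back up.
- chest_right_top (a point): The same point on the like padlock at the right end of the wide chest's front, 150 mm along the front from the left one. Padlocks: brass body 50 mm wide along the front, 22 thick, 45 high, its top 84 mm above the bench, centred 15 mm in front of the chest. Shackle: 8 mm round steel bar bent to a U, 36 mm wide, lying along the front. The bow stays above the lid when down.
- keepbox_lock_top (a point): The same point on the like padlock, the only one, in the middle of the front of the narrow grey box (120 mm wide, 150 deep, lid top 95 mm above the bench), which stands on the other side from the wide chest. To be left open, as it is.
- chest: The wide low chest of grey painted steel, 250 mm wide, 170 deep, lid top 95 mm above the bench, fixed to it, on the robot's left or right. Origin: centre of its underside. x points to its back (away from the robot, within 15 degrees), y along its front to the left, z up; the bow tops are at x -100, y 75 and -75 mm. A light caliper lies loose on the lid.

How it is judged:
By the outcome, as a careful person would: the job done as asked, in the order asked, and still so for the second after the job is handed in, with the robot touching nothing.
It also fails if it takes over 38 s, if anything falls off the work surface, if the arm or the gripper's body presses on something with over 40 N, if the wrist force passes 120 N, or if a joint passes its speed limit or range.

## Robot

A 6-joint arm with a two-finger parallel gripper is mounted at the origin on the work surface. World frame = base frame: x ahead of the robot, y to its left, z up, the work surface at z = 0. Lengths are in m, angles in rad, forces in N, time in s.
With the tool pointing down it reaches from about 0.35 to 0.975 m from the base axis. Payload 4.9 kg.
Tool frame: the origin (TCP) lies on the front face of the gripper's body, between the roots of the fingers; the fingertips stand 73 mm ahead of it and the grasp point (between the pads) lies 54 mm ahead of it (tip_extent is the distance from the TCP to the fingertips, in m); y points along the fingers, x is the direction in which the jaws open and shut, and the axes are right-handed (so a half turn about y gives the same grasp; the last joint's range is limited). The gripper opens to 85 mm and grips with 20 to 120 N. Pads are 22 mm wide; open, the fingers measure 114 mm over their backs; the gripper's body (76 mm by 85 mm) begins 54 mm behind the grasp point. The pads swing forward as they close: fully open they stand 13 mm farther back than shut.
Start: joints at [-1.322, 0.053, 1.613, -0, 1.476, -0.119], TCP at [0.225, -0.583, 0.304] pointing down, gripper open.
Joint ranges: [-3.01, 3.01], [-1.01, 2.22], [0.06, 2.58], [-1.02, 4.17], [0.09, 2.62], [-3.14, 3.14]. Speed limits (rad/s): [2.57, 2.57, 3.14, 3.14, 3.14, 3.14].

## Interface

Orientations are given as a unit quaternion [w, x, y, z].
In Python, from plant import state, grab_frame, camera_info, job_done, tip_extent gives the robot as it stands.
- The arm moves only by the tool carry_out, never from a script. Its argument "rows" is a list that holds one entry, the list of rows, each a list of 7 numbers: the turn, a rotation vector about the world's x, y, z as a fraction of full scale, then the shift along the world's x, y, z as a fraction of full scale, then the finger opening in mm, from 0 to 85.4. A call has 1 to 5 rows; each row shifts and turns the commanded pose from where the row before left it; what a row does not reach is not made up. Full scale, the value 1, is 40 mm for a shift and 4 degrees for a turn. A row lasts 1/10 s, in which the tool goes at most 50 mm and 8.59 degrees, less where a joint would pass 70% of its speed; a pose out of reach is approached as far as the arm can. A call with a number of a shift or a turn outside -1 to 1 is refused whole. A call with a gripper value outside its range is refused whole. The fingers move at their own pace and stop on an object; the grip force is fixed at half the most. Time passes only in rows, so rows that do not move let the fingers close. It gives the time, the measured TCP pose, the force and the opening at its end, in the units of the state.
- state(): the state, without advancing time (a new reading comes with each control period).
- grab_frame(name): name is "scene" or "top" or "wrist"; returns the picture (384x512x3 uint8, blue, green, red); there is no depth.
- camera_info(name): a dict with "intrinsics" (3x3 intrinsics, pixels), "xyz" and "rotation" of the camera in the world; the wrist camera has in their place "tool_from_camera" (4x4, takes a point from camera to tool coordinates, whose origin is the TCP and whose axes are the tool frame's). Camera axes: x right, y down, z forward; pixel columns grow to the right and rows downward; lengths in m; the calibration is good to about 2 mm. A picture is of the moment at which its call begins: read the wrist's pose just before it. camera_info takes no time and is no camera call.
- job_done(): hands the job in, once; it reports no verdict.
The state is a dict: "time": time; "joint_pos": joint angles; "joint_vel": joint speeds; "joint_efforts": joint torques, N m; "tool_pos": TCP position; "tool_rot": TCP orientation; "contact_force": force on the tool from outside, world axes, zero at the start; "ft_torque": the same for the moment, N m; "gripper_width": opening from 0.0 (shut) to 1.0 (fully open).
Only numpy, scipy, OpenCV 4.12 (cv2) and the standard library are available. Lean on these libraries where they do the work, as an engineer would, in place of code of your own. Each camera call takes 0.05 s, during which the arm holds its last target.

## Working session

There is one attempt and no reset: what is moved stays moved. The work goes in short steps, Python scripts to look and compute and a tool call to move; the robot and the scene stay as the last step left them, time stands still between calls to the robot, and variables do not carry over. Pictures are saved under pics/ and viewed, and the job is handed in when it is done.

Besides the shell and the picture viewer there is one more tool, called by a JSON object that holds its "name" and its "arguments", one argument or row to a line. carry_out: Moves the arm, as the interface text tells. Shift numbers are shares of 40 mm and turn numbers shares of 4 degrees, none past 1 either way. Its arguments: {"type":"object","properties":{"rows":{"type":"array"}},"required":["rows"]}

```bash
mkdir -p pics; ls; python3 - <<'E'
from plant import *
import cv2
print(state()); print(tip_extent if not callable(tip_extent) else tip_extent())
for n in("scene","top","wrist"):
    cv2.imwrite(f"pics/{n}0.png",grab_frame(n)); print(n,camera_info(n))
E
```

```text
pics
{'time': 0.0, 'joint_pos': array([-1.32202804e+00,  5.33992562e-02,  1.61430734e+00, -1.61758209e-05,
        1.47600736e+00, -1.19012420e-01]), 'joint_vel': array([ 0.00086445, -0.00060526,  0.00031294, -0.00023337,  0.0002826 ,
       -0.00033824]), 'joint_efforts': array([ 1.15906027e-03, -3.93683660e+01, -3.70172524e+01, -1.10023478e-05,
        7.07971340e-03, -2.17717411e-05]), 'tool_pos': array([ 0.22458722, -0.58274136,  0.30262861]), 'tool_rot': array([ 0.58348827, -0.58250717,  0.4007087 , -0.399574  ]), 'contact_force': array([-0.24375822, -0.13276106,  0.40869578]), 'ft_torque': array([-0.01875342,  0.00511553, -0.00378192]), 'gripper_width': 0.9999190828470608}
0.0726
scene {'intrinsics': array([[414.95831465,   0.        , 248.57594361],
       [  0.        , 414.95831465, 195.13610547],
       [  0.        ,   0.        ,   1.        ]]), 'xyz': array([ 1.17040722, -0.25840594,  0.55998472]), 'rotation': array([-0.38695158,  0.7286404 ,  0.50310917, -0.25735735])}
top {'intrinsics': array([[378.53194476,   0.        , 257.09852794],
       [  0.        , 378.53194476, 192.85275763],
       [  0.        ,   0.        ,   1.        ]]), 'xyz': array([ 0.52848929, -0.00438193,  1.00748153]), 'rotation': array([ 0.00163937, -0.70341245,  0.71043336, -0.02219654])}
wrist {'intrinsics': array([[313.25972943,   0.        , 253.85486582],
       [  0.        , 313.25972943, 189.18908604],
       [  0.        ,   0.        ,   1.        ]]), 'tool_from_camera': array([[ 9.99999544e-01, -3.60648455e-04,  8.84824124e-04,
        -9.06998546e-05],
       [-9.50044766e-04, -2.76473151e-01,  9.61021173e-01,
        -7.02895462e-02],
       [-1.01960688e-04, -9.61021575e-01, -2.76473367e-01,
         6.99445685e-02],
       [ 0.00000000e+00,  0.00000000e+00,  0.00000000e+00,
         1.00000000e+00]])}
```

View pics/scene0.png

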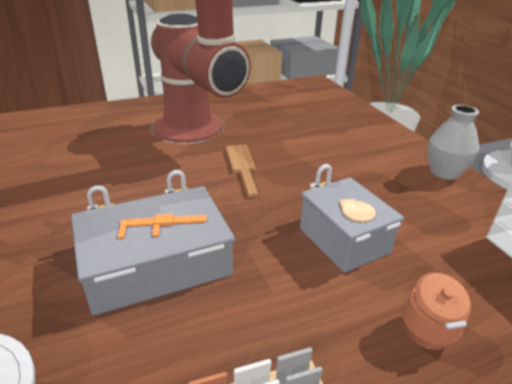

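View pics/top0.png

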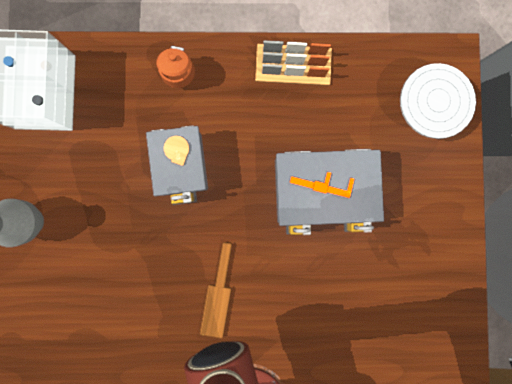

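View pics/wrist0.png

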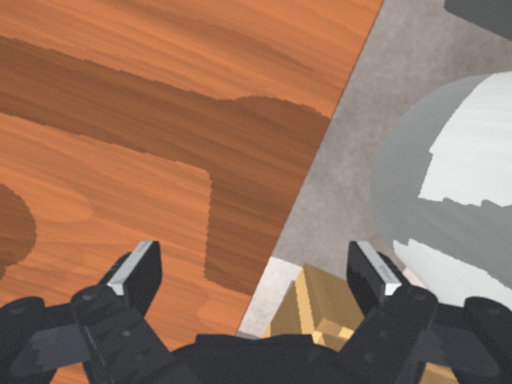

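```bash
python3 - <<'E'
import cv2
t=cv2.imread("pics/top0.png")
cv2.imwrite("pics/top0c.png",cv2.resize(t[140:250,265:395],None,fx=6,fy=5.4,interpolation=cv2.INTER_CUBIC))
s=cv2.imread("pics/scene0.png")
cv2.imwrite("pics/scene0c.png",cv2.resize(s[155:265,65:205],None,fx=5,fy=5,interpolation=cv2.INTER_CUBIC))
E
```

```text
(no output)
```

View pics/top0c.png

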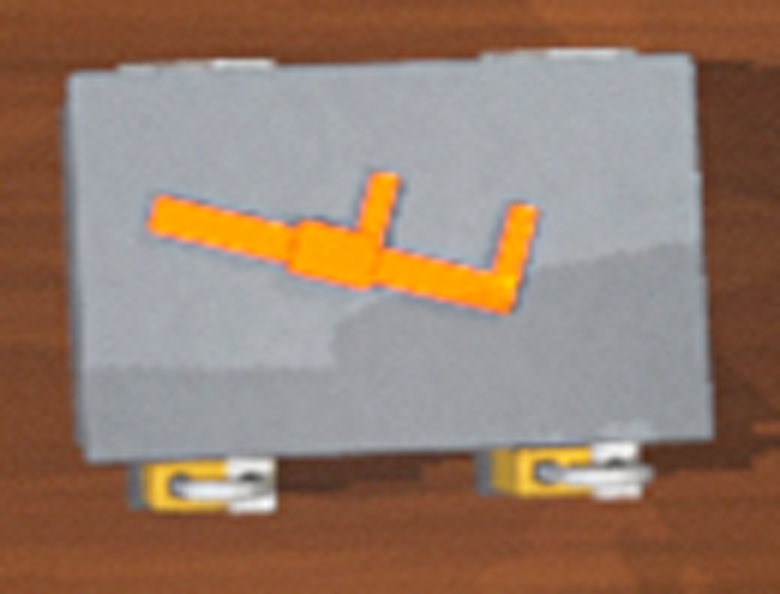

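View pics/scene0c.png

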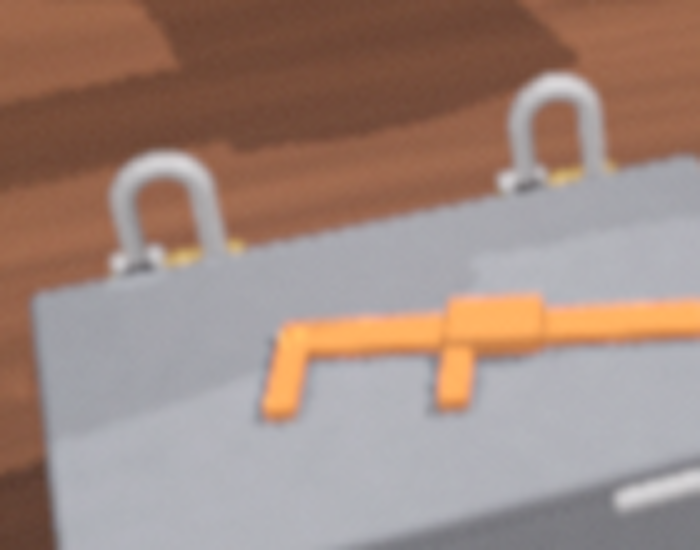

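```bash
cat > h.py <<'E'
import numpy as np, cv2
from scipy.spatial.transform import Rotation as R
from plant import *
def ray(n,px,st=None):
    c=camera_info(n);K=c["intrinsics"]
    d=np.linalg.solve(K,[px[0],px[1],1.])
    if n=="wrist":
        T=c["tool_from_camera"]; Rt=rot(st["tool_rot"]); 
        return st["tool_pos"]+Rt@T[:3,3], Rt@T[:3,:3]@d
    return np.array(c["xyz"]), rot(c["rotation"])@d
def rot(q): return R.from_quat(np.r_[q[1:],q[0]]).as_matrix()
def onz(n,px,z,st=None):
    o,d=ray(n,px,st); return o+d*(z-o[2])/d[2]
E
python3 - <<'E'
from h import *
P=np.array([(265+x/6,140+y/5.4) for x,y in [(68,73),(692,55),(713,437),(87,460)]])-0.4
W=[onz("top",p,.095) for p in P]
for w in W: print(w.round(4))
tl,tr,br,bl=W
print([np.linalg.norm(a-b).round(4) for a,b in((tl,tr),(tr,br),(br,bl),(bl,tl))])
yv=(tl-tr)+(bl-br); print("yaw",np.degrees(np.arctan2(-yv[0],yv[1])), np.degrees(np.arctan2(*((tl-bl)+(tr-br))[[1,0]])))
c=np.mean(W,0); a=np.arctan2(-yv[0],yv[1]); x=np.array([np.cos(a),np.sin(a)]);y=np.array([-x[1],x[0]])
print("c",c, "L",c[:2]-.1*x+.075*y,"R",c[:2]-.1*x-.075*y)
for nm,p in(("L",(557,85)),("R",(163,163))):
    print("scene",nm,onz("scene",(65+p[0]/5-.4,155+p[1]/5-.4),.1325))
for nm,p in(("L",(230,489)),("R",(600,473))):
    print("top",nm,onz("top",(265+p[0]/6-.4,140+p[1]/5.4-.4),.1345))
s=state();Rt=rot(s["tool_rot"]);print(Rt.round(3), s["time"])
E
```

```text
[ 0.6551 -0.0778  0.095 ]
[ 0.6617 -0.3327  0.095 ]
[ 0.4889 -0.3375  0.095 ]
[ 0.4816 -0.0833  0.095 ]
[np.float64(0.255), np.float64(0.1728), np.float64(0.2543), np.float64(0.1736)]
yaw 1.5600174667272535 1.7241321596727888
c [ 0.57184271 -0.20782842  0.095     ] L [ 0.46983797 -0.13557863] R [ 0.47392158 -0.28552303]
scene L [ 0.47041206 -0.13365037  0.1325    ]
scene R [ 0.47545061 -0.28252719  0.1325    ]
top L [ 0.47063948 -0.13489551  0.1345    ]
top R [ 0.47573066 -0.2786401   0.1345    ]
[[ 0.36  -0.     0.933]
 [-0.933  0.002  0.36 ]
 [-0.002 -1.     0.   ]] 0.15
```

{"name": "carry_out", "arguments": {
  "rows": [
    [[0,0,-0.485,0.625,0.748,0,0],[0,0,-0.485,0.625,0.748,0,0],[0,0,-0.485,0.625,0.748,0,0],[0,0,-0.485,0.625,0.748,0,0],[0,0,-0.485,0.625,0.748,0,0]]
  ]
}}

```text
time: 0.65
tool_pos: [0.3504, -0.4322, 0.3035]
tool_rot: [0.547, -0.547, 0.449, -0.448]
contact_force: [0.7, -0.4, 0.1]
gripper_width: 0.144
```

{"name": "carry_out", "arguments": {
  "rows": [
    [[0,0,-0.485,0.625,0.748,0,0],[0,0,-0.485,0.625,0.748,0,0],[0,0,-0.485,0.625,0.748,0,0],[0,0,-0.485,0.625,0.748,0,0],[0,0,-0.485,0.625,0.748,0,0]]
  ]
}}

```text
time: 1.15
tool_pos: [0.4754, -0.2825, 0.3036]
tool_rot: [-0.507, 0.507, -0.493, 0.493]
contact_force: [1.0, -0.2, -0.5]
gripper_width: 0.004
```

{"name": "carry_out", "arguments": {
  "rows": [
    [[0,0,0,0,0,-0.5,0],[0,0,0,0,0,-0.5,0],[0,0,0,0,0,0,0],[0,0,0,0,0,0,0]]
  ]
}}

```text
time: 1.55
tool_pos: [0.4745, -0.2839, 0.2636]
tool_rot: [-0.507, 0.507, -0.493, 0.492]
contact_force: [0.0, -1.1, 0.6]
gripper_width: 0.001
```

```bash
python3 - <<'E'
from h import *
s=state();print(s["time"],s["tool_pos"],s["contact_force"],s["gripper_width"],s["joint_pos"],rot(s["tool_rot"]).round(3))
cv2.imwrite("pics/wrist1.png",grab_frame("wrist"))
i=grab_frame("scene");cv2.imwrite("pics/scene1.png",cv2.resize(i[90:290,40:260],None,fx=3.5,fy=3,interpolation=cv2.INTER_CUBIC))
E
```

```text
1.55 [ 0.47447305 -0.28387068  0.26355994] [ 0.02474265 -1.09398975  0.60385682] 0.0010257553522583888 [-6.73755729e-01 -9.04304152e-02  1.82216769e+00 -2.23666943e-05
  1.41115264e+00  8.67934366e-01] [[ 0.029 -0.001  1.   ]
 [-1.     0.001  0.029]
 [-0.001 -1.    -0.001]]
```

View pics/wrist1.png

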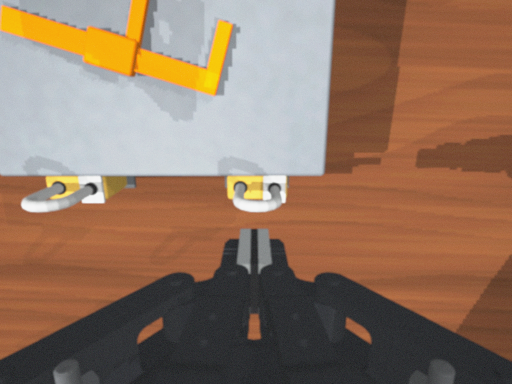

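View pics/scene1.png

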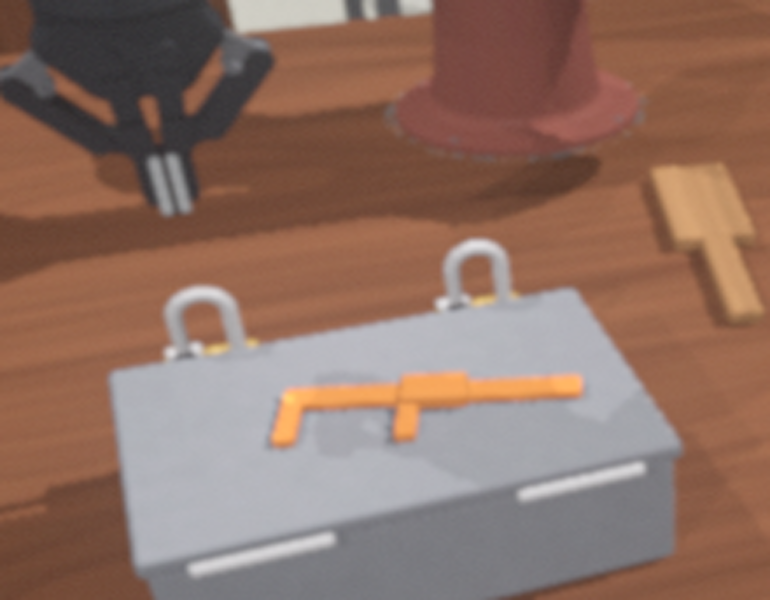

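```bash
python3 - <<'E'
from h import *
i=cv2.imread("pics/wrist1.png");cv2.imwrite("pics/wrist1c.png",cv2.resize(i[160:280,195:325],None,fx=5,fy=5,interpolation=cv2.INTER_CUBIC))
s=state()
print(onz("wrist",(258.5,205.5),.1325,s),onz("wrist",(45,205),.1325,s))
E
```

```text
[ 0.47523825 -0.28803712  0.1325    ] [ 0.47150673 -0.14217789  0.1325    ]
```

View pics/wrist1c.png

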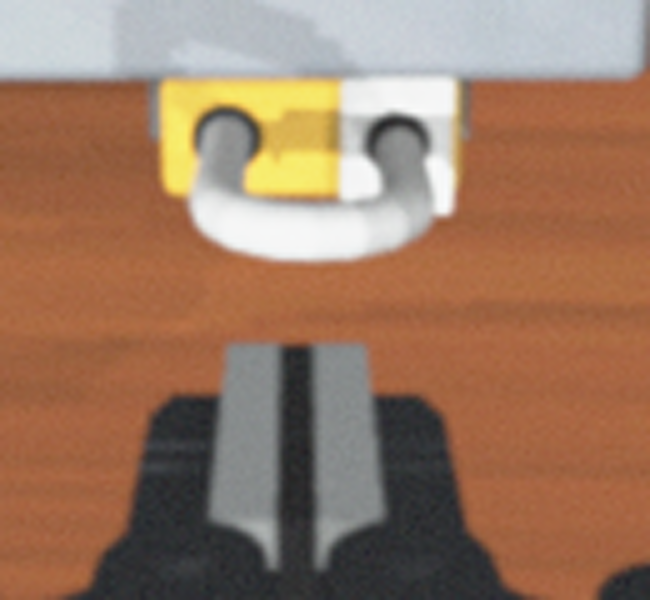

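{"name": "carry_out", "arguments": {
  "rows": [
    [[0,0,0,0,-0.05,-0.5,0],[0,0,0,0,0,-0.5,0],[0,0,0,0,0,-0.2,0],[0,0,0,0,0,-0.05,0],[0,0,0,0,0,0,0]]
  ]
}}

```text
time: 2.15
tool_pos: [0.475, -0.2863, 0.2148]
tool_rot: [0.507, -0.507, 0.492, -0.493]
contact_force: [1.2, -0.2, 0.3]
gripper_width: -0.001
```

{"name": "carry_out", "arguments": {
  "rows": [
    [[0,0,0,0,0,-0.05,0],[0,0,0,0,0,-0.05,0],[0,0,0,0,0,-0.05,0],[0,0,0,0,0,-0.05,0],[0,0,0,0,0,0,0]]
  ]
}}

```text
time: 2.65
tool_pos: [0.4748, -0.286, 0.2059]
tool_rot: [0.507, -0.507, 0.492, -0.493]
contact_force: [0.5, 0.1, 0.0]
gripper_width: 0.001
```

{"name": "carry_out", "arguments": {
  "rows": [
    [[0,0,0,0,0,-0.04,0],[0,0,0,0,0,-0.04,0],[0,0,0,0,0,0,0]]
  ]
}}

```text
time: 2.95
tool_pos: [0.4748, -0.286, 0.2026]
tool_rot: [0.507, -0.507, 0.493, -0.493]
contact_force: [-0.4, -0.6, 0.8]
gripper_width: -0.004
```

```bash
python3 - <<'E'
from h import *
i=grab_frame("wrist");cv2.imwrite("pics/wrist2.png",cv2.resize(i[130:280,165:345],None,fx=4,fy=4,interpolation=cv2.INTER_CUBIC))
i=grab_frame("scene");cv2.imwrite("pics/scene2.png",cv2.resize(i[120:240,50:200],None,fx=5,fy=5,interpolation=cv2.INTER_CUBIC))
E
```

```text
(no output)
```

View pics/wrist2.png

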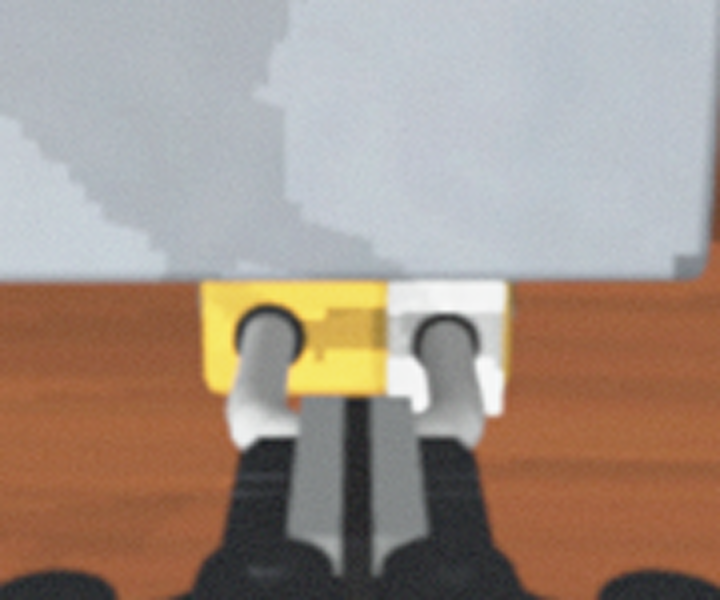

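View pics/scene2.png

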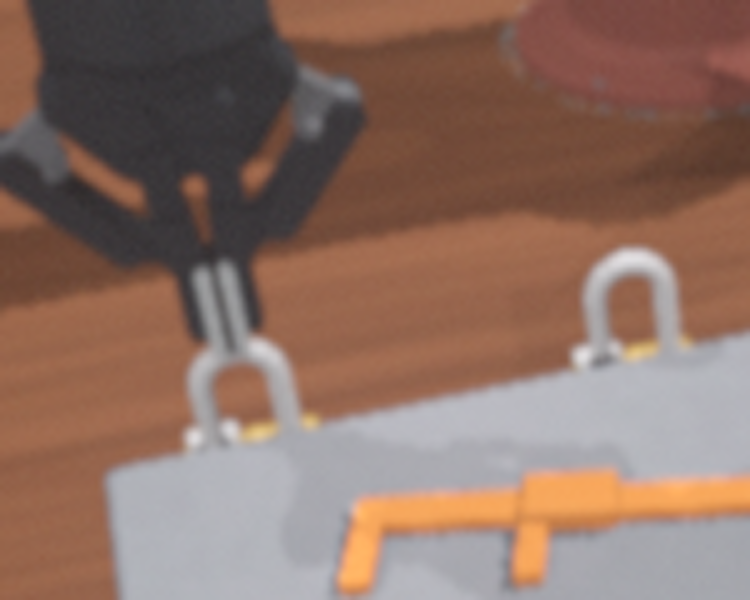

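```bash
python3 - <<'E'
from h import *
s=state()
def proj(n,P):
    c=camera_info(n);K=c["intrinsics"]
    if n=="wrist":
        T=c["tool_from_camera"];Rt=rot(s["tool_rot"]);o=s["tool_pos"]+Rt@T[:3,3];M=Rt@T[:3,:3]
    else: o=np.array(c["xyz"]);M=rot(c["rotation"])
    p=K@(M.T@(P-o));return p[:2]/p[2]
Rt=rot(s["tool_rot"])
def show(nm,P):
    w=(proj("wrist",P)-[165,130])*4;sc=(proj("scene",P)-[50,120])*5;print(nm,P.round(4),"wrist",w.round(),"scene",sc.round())
for e in(.0726,.065):
  for z in(-.011,0,.011):show(f"tip e{e} z{z}",s["tool_pos"]+Rt@np.array([0,e,z]))
for x in(.471,.475,.479):
    show("bow",np.array([x,-.286,.1345]))
    show("shoulder+",np.array([x,-.268,.1165])); show("sh-",np.array([x,-.304,.1165]))
E
```

```text
tip e0.0726 z-0.011 [ 0.4639 -0.2864  0.1302] wrist [354. 537.] scene [224. 327.]
tip e0.0726 z0 [ 0.4749 -0.2861  0.1302] wrist [354. 459.] scene [227. 342.]
tip e0.0726 z0.011 [ 0.4859 -0.2857  0.1302] wrist [354. 377.] scene [230. 358.]
tip e0.065 z-0.011 [ 0.4639 -0.2864  0.1378] wrist [354. 569.] scene [220. 310.]
tip e0.065 z0 [ 0.4749 -0.2861  0.1378] wrist [354. 487.] scene [223. 325.]
tip e0.065 z0.011 [ 0.4859 -0.2857  0.1378] wrist [354. 402.] scene [226. 340.]
bow [ 0.471  -0.286   0.1345] wrist [353. 503.] scene [224. 327.]
shoulder+ [ 0.471  -0.268   0.1165] wrist [221. 436.] scene [283. 358.]
sh- [ 0.471  -0.304   0.1165] wrist [485. 443.] scene [183. 376.]
bow [ 0.475  -0.286   0.1345] wrist [354. 474.] scene [225. 333.]
shoulder+ [ 0.475  -0.268   0.1165] wrist [221. 409.] scene [284. 364.]
sh- [ 0.475  -0.304   0.1165] wrist [486. 416.] scene [184. 382.]
bow [ 0.479  -0.286   0.1345] wrist [354. 444.] scene [226. 338.]
shoulder+ [ 0.479  -0.268   0.1165] wrist [221. 382.] scene [285. 369.]
sh- [ 0.479  -0.304   0.1165] wrist [488. 389.] scene [184. 388.]
```

{"name": "carry_out", "arguments": {
  "rows": [
    [[0,0,0,0,0,-0.05,0],[0,0,0,0,0,-0.05,0],[0,0,0,0,0,0,0]]
  ]
}}

```text
time: 3.35
tool_pos: [0.475, -0.2861, 0.1996]
tool_rot: [0.507, -0.507, 0.492, -0.493]
contact_force: [-0.4, 1.0, 5.7]
gripper_width: -0.001
```

{"name": "carry_out", "arguments": {
  "rows": [
    [[0,0,0,0,0,-0.05,0],[0,0,0,0,0,-0.05,0],[0,0,0,0,0,0,0]]
  ]
}}

```text
time: 3.65
tool_pos: [0.4749, -0.286, 0.1956]
tool_rot: [0.507, -0.507, 0.492, -0.493]
contact_force: [-0.4, 0.4, 2.0]
gripper_width: 0.003
```

{"name": "carry_out", "arguments": {
  "rows": [
    [[0,0,0,0,0,-0.05,0],[0,0,0,0,0,0,0]]
  ]
}}

```text
time: 3.85
tool_pos: [0.4746, -0.2859, 0.1921]
tool_rot: [-0.507, 0.507, -0.493, 0.493]
contact_force: [0.3, -0.5, 1.3]
gripper_width: 0.001
```

{"name": "carry_out", "arguments": {
  "rows": [
    [[0,0,0,0,0,-0.05,0],[0,0,0,0,0,0,0]]
  ]
}}

```text
time: 4.05
tool_pos: [0.4747, -0.286, 0.1905]
tool_rot: [-0.507, 0.507, -0.493, 0.493]
contact_force: [-0.7, -0.4, 2.3]
gripper_width: 0.004
```

{"name": "carry_out", "arguments": {
  "rows": [
    [[0,0,0,0,0,-0.04,0],[0,0,0,0,0,0,0]]
  ]
}}

```text
time: 4.25
tool_pos: [0.4749, -0.2861, 0.1902]
tool_rot: [-0.507, 0.507, -0.493, 0.493]
contact_force: [-2.6, 1.3, 6.8]
gripper_width: 0.0
```

{"name": "carry_out", "arguments": {
  "rows": [
    [[0,0,0,0,0,-0.04,0],[0,0,0,0,0,0,0]]
  ]
}}

```text
time: 4.45
tool_pos: [0.475, -0.2862, 0.1899]
tool_rot: [-0.507, 0.507, -0.493, 0.493]
contact_force: [-5.4, 3.5, 13.2]
gripper_width: -0.002
```

{"name": "carry_out", "arguments": {
  "rows": [
    [[0,0,0,0,0,-0.03,0],[0,0,0,0,0,0,0]]
  ]
}}

```text
time: 4.65
tool_pos: [0.4751, -0.2863, 0.1897]
tool_rot: [-0.507, 0.507, -0.493, 0.493]
contact_force: [-6.5, 5.5, 18.2]
gripper_width: 0.0
```

```bash
python3 - <<'E'
from h import *
i=grab_frame("scene");cv2.imwrite("pics/scene3.png",cv2.resize(i[120:240,50:200],None,fx=5,fy=5,interpolation=cv2.INTER_CUBIC))
E
```

```text
(no output)
```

View pics/scene3.png

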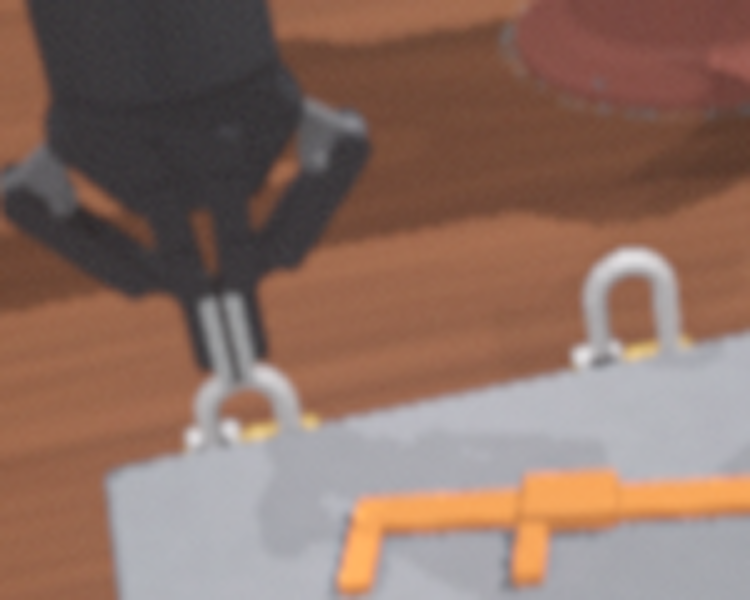

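{"name": "carry_out", "arguments": {
  "rows": [
    [[0,0,0,0,0,0.4,0],[0,0,0,0,0,0.6,0],[0,0,0,0,0,0.5,0],[0,0,0,0,0,0,0]]
  ]
}}

```text
time: 5.1
tool_pos: [0.4758, -0.2869, 0.2495]
tool_rot: [0.507, -0.507, 0.491, -0.495]
contact_force: [0.4, -0.2, 0.8]
gripper_width: -0.0
```

{"name": "carry_out", "arguments": {
  "rows": [
    [[0,0,0,-0.02,0.75,0,0],[0,0,0,-0.02,0.75,0,0],[0,0,0,-0.02,0.75,0,0],[0,0,0,-0.02,0.75,0,0],[0,0,0,-0.02,0.75,0,0]]
  ]
}}

```text
time: 5.6
tool_pos: [0.4699, -0.1346, 0.2444]
tool_rot: [-0.507, 0.507, -0.494, 0.492]
contact_force: [0.1, 0.6, 0.8]
gripper_width: 0.002
```

{"name": "carry_out", "arguments": {
  "rows": [
    [[0,0,0,0,0,0,0],[0,0,0,0,0,0,0]]
  ]
}}

```text
time: 5.8
tool_pos: [0.4703, -0.1355, 0.245]
tool_rot: [-0.507, 0.508, -0.493, 0.492]
contact_force: [-0.4, -0.8, 0.3]
gripper_width: 0.007
```

```bash
python3 - <<'E'
from h import *
s=state();print(s["tool_pos"],s["contact_force"])
i=grab_frame("wrist");cv2.imwrite("pics/wrist4.png",i)
print(s["time"])
i=grab_frame("scene");cv2.imwrite("pics/scene4.png",cv2.resize(i[120:240,50:200],None,fx=5,fy=5,interpolation=cv2.INTER_CUBIC))
E
```

```text
[ 0.47027794 -0.13550507  0.24497453] [-0.43356236 -0.81574419  0.3129412 ]
5.8
```

View pics/wrist4.png

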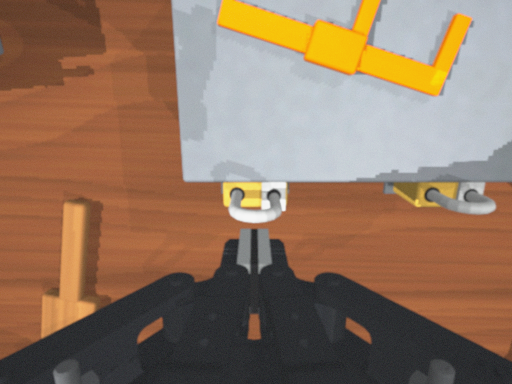

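View pics/scene4.png

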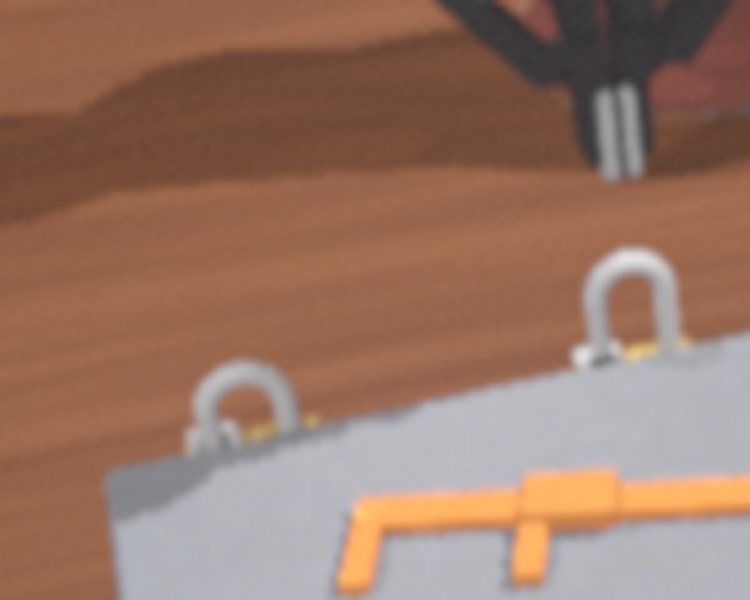

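The right shackle is down and stays there: its bow top is at row 362 of the crop, against 340 when open. In the wrist view the left bow (255, 212) is centred on the fingers.

{"name": "carry_out", "arguments": {
  "rows": [
    [[0,0,0,0,0,-0.5,0],[0,0,0,0,0,-0.4,0],[0,0,0,0,0,-0.1,0],[0,0,0,0,0,0,0]]
  ]
}}

```text
time: 6.3
tool_pos: [0.4703, -0.1366, 0.2056]
tool_rot: [-0.507, 0.507, -0.494, 0.492]
contact_force: [-0.9, -0.7, 1.2]
gripper_width: -0.002
```

{"name": "carry_out", "arguments": {
  "rows": [
    [[0,0,0,0,0,-0.05,0],[0,0,0,0,0,-0.05,0],[0,0,0,0,0,-0.05,0]]
  ]
}}

```text
time: 6.6
tool_pos: [0.4712, -0.1365, 0.2012]
tool_rot: [0.507, -0.507, 0.492, -0.493]
contact_force: [-1.0, -0.4, 3.2]
gripper_width: -0.001
```

{"name": "carry_out", "arguments": {
  "rows": [
    [[0,0,0,0,0,-0.05,0],[0,0,0,0,0,-0.05,0],[0,0,0,0,0,0,0]]
  ]
}}

```text
time: 6.9
tool_pos: [0.4713, -0.1364, 0.198]
tool_rot: [0.507, -0.507, 0.492, -0.493]
contact_force: [-1.8, -0.3, 5.9]
gripper_width: 0.002
```

{"name": "carry_out", "arguments": {
  "rows": [
    [[0,0,0,0,0,-0.05,0],[0,0,0,0,0,-0.04,0],[0,0,0,0,0,0,0]]
  ]
}}

```text
time: 7.2
tool_pos: [0.4709, -0.1359, 0.1928]
tool_rot: [0.507, -0.507, 0.492, -0.493]
contact_force: [-0.4, 0.5, -0.1]
gripper_width: 0.002
```

{"name": "carry_out", "arguments": {
  "rows": [
    [[0,0,0,0,0,-0.05,0],[0,0,0,0,0,0,0]]
  ]
}}

```text
time: 7.4
tool_pos: [0.4709, -0.1359, 0.1906]
tool_rot: [0.507, -0.507, 0.492, -0.493]
contact_force: [0.6, -0.3, 2.0]
gripper_width: -0.004
```

{"name": "carry_out", "arguments": {
  "rows": [
    [[0,0,0,0,0,-0.04,0],[0,0,0,0,0,0,0]]
  ]
}}

```text
time: 7.6
tool_pos: [0.4711, -0.136, 0.1902]
tool_rot: [0.507, -0.507, 0.492, -0.493]
contact_force: [-2.5, -0.3, 7.0]
gripper_width: 0.004
```

{"name": "carry_out", "arguments": {
  "rows": [
    [[0,0,0,0,0,-0.04,0],[0,0,0,0,0,0,0]]
  ]
}}

```text
time: 7.8
tool_pos: [0.4713, -0.1361, 0.1899]
tool_rot: [0.507, -0.507, 0.492, -0.493]
contact_force: [-5.1, 1.4, 12.7]
gripper_width: -0.002
```

{"name": "carry_out", "arguments": {
  "rows": [
    [[0,0,0,0,0,-0.03,0],[0,0,0,0,0,0,0]]
  ]
}}

```text
time: 8.0
tool_pos: [0.4715, -0.1362, 0.1898]
tool_rot: [0.507, -0.507, 0.492, -0.493]
contact_force: [-8.1, 3.4, 18.8]
gripper_width: 0.004
```

{"name": "carry_out", "arguments": {
  "rows": [
    [[0,0,0,0,0,0.4,0],[0,0,0,0,0,0.6,0],[0,0,0,0,0,0.6,0],[0,0,0,0,0,0.6,0],[0,0,0,0,0,0,0]]
  ]
}}

```text
time: 8.5
tool_pos: [0.4721, -0.1365, 0.2779]
tool_rot: [0.508, -0.506, 0.49, -0.495]
contact_force: [-0.3, -0.1, -0.0]
gripper_width: -0.004
```

{"name": "carry_out", "arguments": {
  "rows": [
    [[0,0,0,0,0,0,0],[0,0,0,0,0,0,0],[0,0,0,0,0,0,0],[0,0,0,0,0,0,0]]
  ]
}}

```text
time: 8.9
tool_pos: [0.4703, -0.1358, 0.2729]
tool_rot: [-0.507, 0.508, -0.493, 0.492]
contact_force: [0.0, 0.5, 0.3]
gripper_width: 0.001
```

```bash
python3 - <<'E'
from h import *
s=state();print(s["tool_pos"],s["contact_force"],s["time"])
i=grab_frame("scene");cv2.imwrite("pics/scene5.png",cv2.resize(i[120:280,50:420],None,fx=2.1,fy=2.1,interpolation=cv2.INTER_CUBIC))
cv2.imwrite("pics/scene5c.png",cv2.resize(i[120:240,50:200],None,fx=5,fy=5,interpolation=cv2.INTER_CUBIC))
E
```

```text
[ 0.47027206 -0.13579147  0.27290408] [0.03953606 0.4683128  0.27109241] 8.9
```

View pics/scene5c.png

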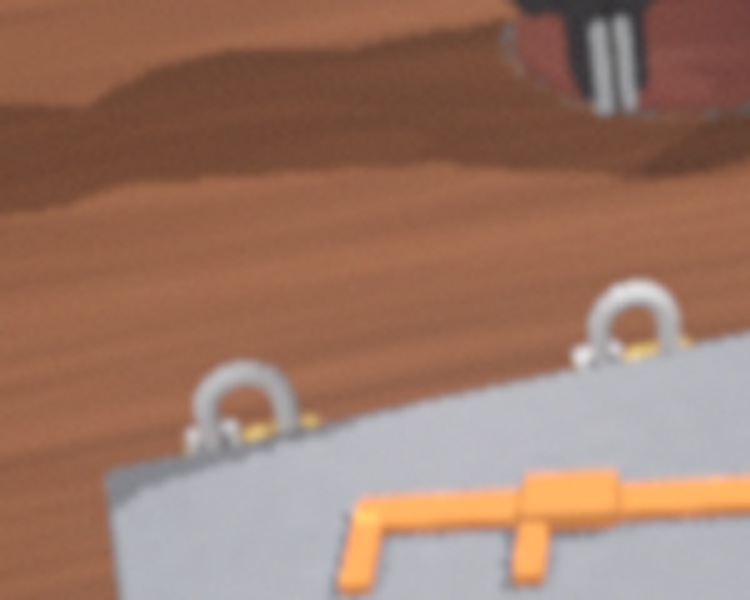

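View pics/scene5.png

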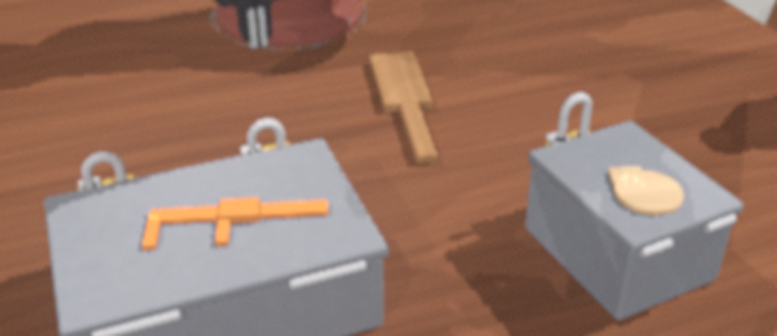

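Both chest shackles are down (bow tops at rows 280 and 362 of the crop). The narrow box's shackle is still raised, the caliper hasn't moved, and the arm is clear.

```bash
python3 -c "
from plant import *
print(job_done())"
```

```text
the job is handed in; nothing more can be done
None
```

Both padlocks on the wide chest are locked, and the narrow box's padlock is still open. I pushed each chest shackle straight down with the closed fingertips, right one first, then left, and handed the job in at about 9 s of the 38 s allowed.

- **Each push:** the force rose, dropped as the pawl gave way, then rose again at the stop, with the fingertips about 117 mm above the bench. The highest upward force I read was about 19 N, though it was only read at the end of each move. That includes the pawl's release at about 11 N, which fell between readings: I saw at most about 6 N before it gave.
- **After backing off:** in the last scene picture both chest shackles had stayed down, the right one for over 4 s. The narrow box's shackle was up, the caliper was where it had been on the lid, and the robot touched nothing (force about 0).
- **Disagreements:** my first position estimates for the right bow differed by up to 9 mm along the front. I settled this with the wrist camera before pressing. The chest lid also measured about 2% larger than the given size, which made no difference to the result.

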